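Swap the jars and hold the shaker base running

TASK

The wrong container is in the shaker base: swap the short bottle in its seat with the tall spice jar in the round wooden stand (use the bare worktop midway between the two as a parking place), so that the tall jar stands fully down in the shaker and the short bottle fully down in the stand, both upright. Then press the shaker's spring-loaded plunger half way down, until the top of its cap is level with the top of the small steel post beside it, and finish while still holding it there. Do not press the plunger before the tall jar is in the shaker, never push it to the bottom, and leave everything else on the worktop where it is.

Things in the scene. Friction and masses are not known exactly. Their poses are not given: they have to be found in the camera images.
- jar_mid (a point): centre (half-way up, on the axis) of the tall spice jar: upright cylinder 46 mm in diameter, 106 mm tall with its screw cap, about 0.11 kg; z along its axis, up. It starts upright in the well of the stand.
- bottle_mid (a point): centre (half-way up, on the axis) of the short bottle: upright cylinder 45 mm in diameter, 85 mm tall with its cap, about 0.11 kg; z along its axis, up. It starts upright in the seat of the shaker.
- shaker_seat (a point): centre of the inner floor of the shaker base's seat, 35 mm above the worktop: a round steel well, 54 mm inside diameter, 62 mm outside, its rim 13 mm above this floor. The shaker is a fixed grey block 190 x 110 mm and 35 mm high; x here runs along its length, from the plunger end (on the left as the robot sees it) to the seat end (on the right). The seat is 100 mm from the plunger's axis along x.
- stand_seat (a point): centre of the inner floor of the stand's well, 10 mm above the worktop: the same round steel well (54 mm inside, 62 mm outside, rim 13 mm above this floor) on a fixed wooden disc 96 mm in diameter and 10 mm high. The worktop midway between the shaker and the stand is free for at least 75 mm all round. Behind the left part of the worktop (y over 0.2 m) a wall rises at x = 0.61 m; the coffee machine (320 mm tall) stands in the middle at the back, from x = 0.61 m.
- plunger_top (a point): centre of the top of the plunger's round black cap (40 mm in diameter, its flat top about 32 mm, 10 mm thick) at the left end of the shaker; it moves with the plunger. Its top is 79 mm above the worktop when free, 67 mm when half way down, 55 mm at the bottom. A steel post 10 mm in diameter stands 43 mm beyond it, on its +y side (away from the robot), its top 67 mm above the worktop. x as for shaker_seat.
- plunger (a joint): travel of the plunger in m: 0 free (up), 0.012 half way, 0.024 at the bottom; it moves straight down and springs back when let go; it pushes back with 3 N at the top, 6.6 N half way, 10 N at the bottom.
- tumbler_a: upturned drinking glass, 73 mm in diameter, 94 mm tall, standing loose at the left; origin under its centre. To be left alone.
- tumbler_b: upturned drinking glass, 79 mm in diameter, 90 mm tall, standing loose at the right; origin under its centre. To be left alone.
- capsule: coffee capsule, 37 mm in diameter, 28 mm tall, standing loose at the back, in front of the coffee machine; origin under its centre. To be left alone.
- remote: flat remote control, 167 x 46 x 19 mm, lying loose at the left, in front of the food chopper; its long side is its own x; origin under its centre. To be left alone.
Mind the look-alikes: they are no part of the job. Leave any orange or purple look-alike of the part that bears jar_mid alone.

How it is judged (in metres and radians):
On the way, in this order (a step that is already met when the one before it is completed fails the run):
1. the tall jar is down in the shaker's seat and the short bottle down in the stand, both upright and let go, with the plunger still free (horizontal distance between jar_mid and shaker_seat below 0.009 m and height (world z) of jar_mid between 0.083 and 0.093 m and angle between each of jar_mid, bottle_mid's own z axis and vertical below 0.12 rad and horizontal distance between bottle_mid and stand_seat below 0.009 m and height (world z) of bottle_mid between 0.0475 and 0.0575 m and linear speed of each of jar, bottle below 0.03 m/s and contact force between the fingers and jar below 0.2 N and contact force between the fingers and bottle below 0.2 N and value of joint plunger below 0.004 m), for 0.2 s.
2. the plunger is held half way down by the robot (value of joint plunger between 0.008 and 0.016 m and contact force between any of the arm, the fingers and plunger above 2 N), for 0.5 s.
At the end, for the whole second after the job is handed in: The robot is holding the plunger 12 mm down (8 to 16 mm), pressing it with more than 2 N; the tall jar stands in the shaker's seat and the short bottle in the stand, each within 9 mm of the seat's axis, within 5 mm of fully down, upright within 0.12 rad, released and at rest (all of step 2 and horizontal distance between jar_mid and shaker_seat below 0.009 m and height (world z) of jar_mid between 0.083 and 0.093 m and angle between each of jar_mid, bottle_mid's own z axis and vertical below 0.12 rad and horizontal distance between bottle_mid and stand_seat below 0.009 m and height (world z) of bottle_mid between 0.0475 and 0.0575 m and linear speed of each of jar, bottle below 0.03 m/s and contact force between the fingers and jar below 0.2 N and contact force between the fingers and bottle below 0.2 N); the arm keeps its last pose, push and grip.
It fails at once if the plunger is pressed (over 5 mm) while the tall jar is not in the shaker's seat (value of joint plunger above 0.005 m and not (horizontal distance between jar_mid and shaker_seat below 0.009 m and height (world z) of jar_mid between 0.083 and 0.093 m)).
It fails at once if the plunger is pushed to the bottom (over 21 mm) (value of joint plunger above 0.021 m).
It fails at once if the jar or the bottle is tipped over (angle between any of jar_mid, bottle_mid's own z axis and vertical above 0.8 rad).
It fails at once if a bystander is moved more than 30 mm (distance of any of tumbler_a, tumbler_b, capsule, remote from where it was at the start of the episode above 0.03 m).
It also fails if it takes over 64 s, if anything falls off the work surface, if the arm or the gripper's body presses on something with over 40 N, if the wrist force passes 120 N, or if a joint passes its speed limit or range.

ROBOT

A 6-joint arm with a two-finger parallel gripper is mounted at the origin on the work surface; the furniture and walls round the work are solid. World frame = base frame: x ahead of the robot, y to its left, z up, the work surface at z = 0. Lengths are in mm, angles in rad, forces in N, time in s.
With the tool pointing down it reaches from about 350 to 975 mm from the base axis. Payload 7.1 kg.
Tool frame: the origin (TCP) lies at the very end of the fingers, on their centre line; the grasp point (between the pads) lies 19 mm behind it; z points along the fingers, y is the line along which they close (so a half turn about z gives the same grasp; the last joint's range is limited). The gripper opens to 88 mm and grips with 3 to 60 N. Pads are 20 mm wide; open, the fingers measure 115 mm over their backs; the gripper's body (75 mm by 178 mm) begins 61 mm behind the grasp point.
Start: joints at [-1.275, 0.423, 1.63, -0, 1.089, -0.019], TCP at [193.534, -594.264, 222.675] pointing down, gripper open.
Joint ranges: [-3, 3], [-0.9, 2.11], [0.09, 2.58], [-1.31, 4.45], [0.11, 2.69], [-2.54, 2.54]. Speed limits (rad/s): [2.39, 2.39, 3.01, 3.14, 3.14, 3.14].

INTERFACE

Orientations are given as a rotation vector (axis times angle).
In Python, from workcell import sensors, imaging, close_job gives the robot as it stands. The module is installed in compiled form; this text tells all that it offers.
- The arm moves only by the tool servo_tool, never from a script. Its argument "steps" is a list of rows, each a list of 3 entries, a list of its own where there are three numbers: the shift along the world's x, y, z in m, then the turn, a rotation vector about the world's x, y, z in degrees, then the opening, from -1 (shut) to 1 (fully open). A call has exactly 8 rows; each row shifts and turns the commanded pose from where the row before left it; what a row does not reach is not made up. A row lasts 1/12 s, in which the tool goes at most 41.7 mm and 7.16 degrees, less where a joint would pass 70% of its speed; a pose out of reach is approached as far as the arm can. A call is refused whole if a number of a shift passes 0.0417 or a number of a turn 7.16, either way. A call with a gripper value outside its range is refused whole. The fingers move at their own pace and stop on an object; the grip force is fixed at half the most. Time passes only in rows, so rows that do not move let the fingers close, or fill a call up. It gives the time, the measured TCP pose, the force, the opening and the grip force at its end, in the units of the state.
- sensors.get_obs(): the state, without advancing time (a new reading comes with each control period).
- imaging.get_image(name): name is "scene" or "top" or "wrist"; returns a dict with "color" (420x560x3 uint8, blue, green, red), "range_z" (420x560 float32, mm along the optical axis (not along the pixel's ray), 0 where there is no reading), "vertical_fov" (degrees; the focal length in pixels is half the picture's height over the tangent of half this angle, whatever the lens; pixels are square), "cx", "cy" (the principal point, pixels), "k1" (the pictures are not rectified: a ray, as slopes to the right and down, at radius r is drawn at 1 + k1 r^2 times it, then the intrinsics apply), "rvec" (rotation vector, rad) and "tvec" (3), from world to camera coordinates, as OpenCV has them; the wrist camera has in their place "tool_from_camera" (4x4, takes a point from camera to tool coordinates, whose origin is the TCP and whose axes are the flange's). Camera axes: x right, y down, z forward; pixel columns grow to the right and rows downward; lengths in mm; the calibration is good to about 2 mm. A picture is of the moment at which its call begins: read the wrist's pose just before it.
- close_job(): hands the job in; it is judged then, once.
The state is a dict: "t": time; "qpos": joint angles; "qvel": joint speeds; "joint_torque": joint torques, N m; "ee_pos": TCP position; "orientation": TCP orientation; "ft_force": force on the tool from outside, world axes, zero at the start; "moment": the same for the moment, N m; "width": finger opening in mm; "grasp_force": force on a finger pad.
Only numpy, scipy, OpenCV 4.12 (cv2) and the standard library are available. Lean on these libraries where they do the work, as an engineer would, in place of code of your own. Each camera call takes 0.05 s, during which the arm holds its last target. There are 200 camera calls.

## Working session

There is one attempt and no reset: what is moved stays moved. The work goes in short steps, Python scripts to look and compute and a tool call to move; the robot and the scene stay as the last step left them, time stands still between calls to the robot, and variables do not carry over. Pictures are saved under pics/ and viewed, at most 10 in all, crops included, and the job is handed in when it is done.

Besides the shell and the picture viewer there is one more tool, called after "Emit:" by a JSON object that holds its "method" and its "body", one argument or row to a line. servo_tool: Moves the arm, as the interface text tells. Its arguments: {"type":"object","properties":{"steps":{"type":"array"}},"required":["steps"]}

```bash
mkdir -p pics
cat > h.py <<'E'
import numpy as np, cv2
from workcell import sensors, imaging
def get(n):
    o=sensors.get_obs(); d=imaging.get_image(n); d['obs']=o; return d
def world(d):
    h,w=d['range_z'].shape
    f=h/2/np.tan(np.radians(d['vertical_fov'])/2)
    K=np.array([[f,0,d['cx']],[0,f,d['cy']],[0,0,1.]])
    u,v=np.meshgrid(np.arange(w),np.arange(h))
    p=np.stack([u,v],-1).reshape(-1,1,2).astype(np.float64)
    s=cv2.undistortPoints(p,K,np.array([d['k1'],0,0,0,0.])).reshape(h,w,2)
    z=d['range_z'].astype(float)
    P=np.dstack([s*z[...,None],z])
    if 'rvec' in d:
        R=cv2.Rodrigues(np.array(d['rvec'],float))[0]; t=np.array(d['tvec'],float).ravel()
        W=(P-t)@R
    else:
        T=np.array(d['tool_from_camera']); o=d['obs']
        R=cv2.Rodrigues(np.array(o['orientation'],float))[0]
        W=(P@T[:3,:3].T+T[:3,3])@R.T+np.array(o['ee_pos'])
    W[z==0]=np.nan
    return W
E
python3 - <<'E'
from h import *
o=sensors.get_obs(); print(o)
a=get('scene');b=get('top')
for n,d in(('scene',a),('top',b)):
    cv2.imwrite(f'pics/{n}0.png',d['color']); np.save(n+'W.npy',world(d)); 
    print({k:v for k,v in d.items() if k not in('color','range_z','obs')})
E
```

```text
{'t': 0.0, 'qpos': array([-1.27499988e+00,  4.23802896e-01,  1.63069448e+00,  4.62806985e-07,
        1.08857357e+00, -1.89980390e-02]), 'qvel': array([-8.15859092e-04,  8.18721471e-04, -3.75778135e-04,  3.92487575e-07,
       -9.92812025e-04, -9.21496884e-04]), 'joint_torque': array([ 2.33044018e-03, -5.44614816e+01, -2.73660636e+01,  6.44987728e-02,
        2.27881316e-02, -1.25088472e-04]), 'ee_pos': array([ 193.37834885, -593.75227142,  221.92362035]), 'orientation': array([-3.10131212e+00, -4.92209008e-01,  3.19562797e-04]), 'ft_force': array([ 0.05856018, -0.81809514,  0.35614512]), 'moment': array([ 0.02966741, -0.00162246, -0.01158682]), 'grasp_force': 0.0, 'width': 88.12134037426576}
{'vertical_fov': 49.865312830237066, 'cx': 281.6906794344787, 'cy': 212.31187526885256, 'k1': -0.05144929021768604, 'rvec': array([ 0.73458464, -2.40589029,  1.39654343]), 'tvec': array([ 365.8221661 ,  222.85570466, 1178.13844781])}
{'vertical_fov': 48.617971860163365, 'cx': 279.426094908075, 'cy': 210.25459929224584, 'k1': -0.15049456343352105, 'rvec': array([ 2.1465479 , -2.1321201 ,  0.16833663]), 'tvec': array([  12.03471512,  456.61546899, 1109.03573619])}
```

View pics/scene0.png

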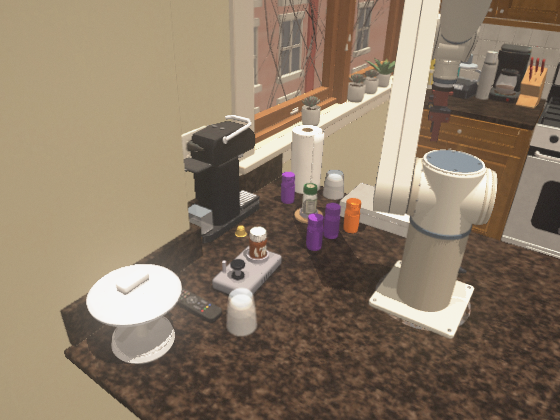

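View pics/top0.png

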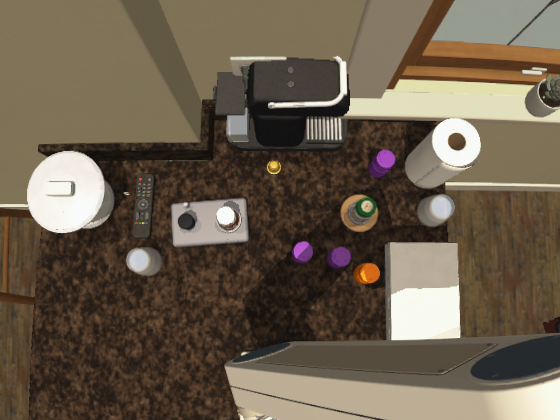

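Scene: the stand with the white, green-capped jar is at scene (310,200) and top (362,210). The bottle in the shaker is at top (228,217), the plunger at (187,220) and the post at (186,205).
Could be taken for the jar: purple at top (302,252), (340,258) and (382,163), orange at (367,273), plus the bottle itself at (228,217). I choose the one on the wooden disc at (362,210) and will check it in a close crop.

Run:
```python
from h import *
W=np.load('topW.npy')
im=cv2.imread('pics/top0.png')
cv2.imwrite('pics/crop1.png',cv2.resize(im[140:290,115:465],None,fx=2.2,fy=2.2,interpolation=cv2.INTER_CUBIC))
def circ(name,u,v,r,zlo,zhi):
    p=W[v-r:v+r+1,u-r:u+r+1].reshape(-1,3); p=p[(p[:,2]>zlo)&(p[:,2]<zhi)]
    if len(p)<5: print(name,len(p));return
    c,rad=cv2.minEnclosingCircle(p[:,:2].astype(np.float32)); print(name,len(p),np.round(c,1),round(rad,1),'med',np.round(np.median(p,0),1),'z99',np.percentile(p[:,2],[1,50,99]).round(1))
circ('jar',362,210,25,100,130)
circ('disc',360,212,30,5,14)
circ('bottle',228,217,20,105,130)
circ('bottletop',228,217,20,112,124)
circ('shaker',210,221,48,28,40)
circ('plunger',187,220,14,72,90)
circ('post',186,205,6,55,75)
for n,u,v in(('p1',302,252),('p2',340,258),('p3',382,163),('o',367,273),('ta',143,262),('tb',436,210)): circ(n,u,v,22,70,130)
circ('caps',274,167,10,18,40)
m=(W[...,2]>28)&(W[...,2]<40); m[:190]=0;m[255:]=0;m[:,:160]=0;m[:,260:]=0
print(cv2.minAreaRect(W[m][:,:2].astype(np.float32)))
```

```text
jar 308 [ 454.3 -185.4] 22.6 med [ 452.8 -184.3  115.6] z99 [101.1 115.6 120.5]
disc 567 [ 458.  -188.4] 97.0 med [ 441.9 -173.2    9.8] z99 [ 5.1  9.8 13.7]
bottle 314 [430.  138.3] 23.0 med [428.9 137.  120.4] z99 [107.1 120.4 125. ]
bottletop 285 [430.3 138.8] 22.6 med [429.  138.4 120.4] z99 [112.7 120.4 123.5]
shaker 2498 [427.2 188.3] 104.9 med [418.6 195.2  34.7] z99 [28.9 34.7 39.3]
plunger 195 [421.8 238.9] 19.0 med [422.3 238.3  78.8] z99 [73.5 78.8 83.7]
post 15 [465.5 242.1] 4.8 med [465.3 241.2  65. ] z99 [60.1 65.  71.1]
p1 324 [351. -39.] 23.0 med [349.5 -39.2 105.7] z99 [ 88.7 105.7 110.3]
p2 404 [ 321.6 -144.3] 48.5 med [ 335.9 -127.6  105.2] z99 [ 73.7 105.2 110.1]
p3 370 [ 572.7 -235.3] 24.3 med [ 568.  -232.5  105.8] z99 [ 71.6 105.8 111.2]
o 436 [ 319.  -171.6] 48.9 med [ 306.4 -184.6  105.6] z99 [ 75.  105.6 110.2]
ta 559 [328.7 346.2] 31.6 med [328.  342.5  91.5] z99 [71.5 91.5 97.2]
tb 597 [ 459.9 -374.1] 33.5 med [ 458.7 -371.4   88.4] z99 [70.4 88.4 93.1]
caps 76 [574.   31.2] 12.7 med [573.8  29.7  26.2] z99 [18.2 26.2 30.3]
((426.7350158691406, 188.8815460205078), (110.17041778564453, 188.97314453125), 4.991323947906494)
```

View pics/crop1.png

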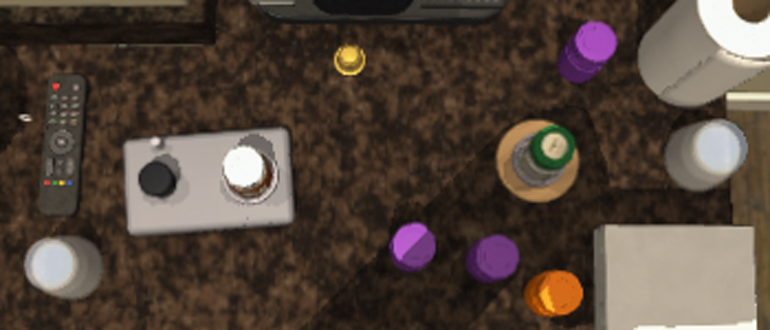

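The crop confirms it: the green-capped jar stands on the wooden disc at crop (545,150), and the white-capped bottle is in the seat at (248,170). Setting out now, turning the fingers so they close along world x.

Emit:
{"method": "servo_tool", "body": {
  "steps": [
    [[0.01, 0.03, 0.02], [0, 0, 7], 1],
    [[0.015, 0.037, 0.015], [0, 0, 7], 1],
    [[0.018, 0.038, 0.01], [0, 0, 7], 1],
    [[0.018, 0.038, 0], [0, 0, 7], 1],
    [[0.018, 0.038, 0], [0, 0, 7], 1],
    [[0.018, 0.038, 0], [0, 0, 7], 1],
    [[0.018, 0.038, 0], [0, 0, 7], 1],
    [[0.018, 0.038, 0], [0, 0, 7], 1]
  ]
}}

```text
t: 0.77
ee_pos: [324.9, -301.2, 266.9]
orientation: [-2.503, -1.898, -0.0]
ft_force: [1.0, 0.0, 0.1]
width: 88.1
grasp_force: 0.0
```

Emit:
{"method": "servo_tool", "body": {
  "steps": [
    [[0.02, 0.036, 0], [0, 0, 4], 1],
    [[0.02, 0.036, 0], [0, 0, 4], 1],
    [[0.02, 0.036, 0], [0, 0, 4], 1],
    [[0.015, 0.038, 0], [0, 0, 3.6], 1],
    [[0.01, 0.038, 0], [0, 0, 0], 1],
    [[0.005, 0.038, 0], [0, 0, 0], 1],
    [[0, 0.04, 0], [0, 0, 0], 1],
    [[0, 0.04, 0], [0, 0, 0], 1]
  ]
}}

```text
t: 1.43
ee_pos: [414.4, 0.7, 266.9]
orientation: [-2.229, -2.214, 0.0]
ft_force: [1.8, 0.5, 0.8]
width: 87.9
grasp_force: 0.0
```

Emit:
{"method": "servo_tool", "body": {
  "steps": [
    [[0, 0.038, 0], [0, 0, 0], 1],
    [[0, 0.036, 0], [0, 0, 0], 1],
    [[0, 0.03, -0.02], [0, 0, 0], 1],
    [[0.005, 0.02, -0.02], [0, 0, 0], 1],
    [[0.005, 0.01, -0.02], [0, 0, 0], 1],
    [[0, 0, -0.02], [0, 0, 0], 1],
    [[0, 0, 0], [0, 0, 0], 1],
    [[0, 0, 0], [0, 0, 0], 1]
  ]
}}

```text
t: 2.1
ee_pos: [423.7, 132.6, 186.3]
orientation: [-2.227, -2.214, 0.004]
ft_force: [1.0, 0.1, 0.3]
width: 88.0
grasp_force: 0.0
```

```bash
cat > look.py <<'E'
from h import *
import sys
d=get('wrist');W=world(d);n=sys.argv[1]
cv2.imwrite(f'pics/{n}.png',d['color']);np.save(n+'W.npy',W)
o=d['obs'];print(o['t'],o['ee_pos'].round(1),o['orientation'].round(3))
def circ(name,c,r,zlo,zhi):
    m=(np.hypot(W[...,0]-c[0],W[...,1]-c[1])<r)&(W[...,2]>zlo)&(W[...,2]<zhi); p=W[m]
    if len(p)<8: print(name,len(p));return
    h=cv2.convexHull(p[:,:2].astype(np.float32))[:,0]
    c,rad=cv2.minEnclosingCircle(h); print(name,len(p),np.round(c,1),round(rad,1),'med',np.median(p,0).round(1))
for a in sys.argv[2:]:
    x=[float(v) for v in a.split(',')]; circ(a,x[:2],*x[2:])
E
python3 look.py w1 430,138,35,108,130 430,138,36,42,52 422,239,28,72,90 465,242,12,60,72
```

```text
2.1 [423.7 132.6 186.3] [-2.227 -2.214  0.004]
430,138,35,108,130 3007 [430.1 139.6] 23.1 med [429.8 141.9 121.1]
430,138,36,42,52 617 [430.8 140.4] 30.9 med [428.6 159.2  48.3]
422,239,28,72,90 2148 [422.2 239.6] 19.8 med [422.3 239.4  79.3]
465,242,12,60,72 132 [464.7 243.6] 5.1 med [464.4 243.2  67.2]
```

View pics/w1.png

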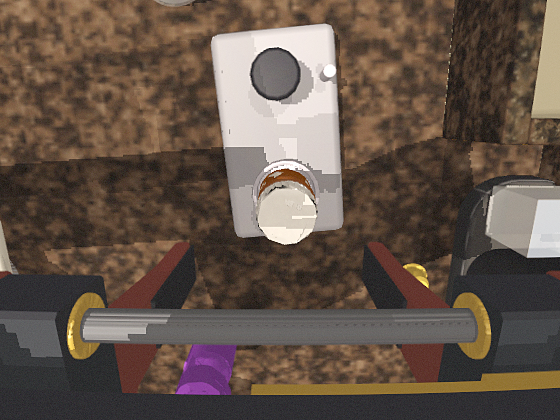

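The wrist view shows the bottle cap at (288,210), the plunger at (275,73) and the post at (329,71), clear between the fingers. Descending to grip it.

Emit:
{"method": "servo_tool", "body": {
  "steps": [
    [[0.0065, 0.007, 0], [0, 0, 0], 1],
    [[0, 0, -0.02], [0, 0, 0], 1],
    [[0, 0, -0.02], [0, 0, 0], 1],
    [[0, 0, -0.02], [0, 0, 0], 1],
    [[0, 0, -0.02], [0, 0, 0], 1],
    [[0, 0, -0.02], [0, 0, 0], 1],
    [[0, 0, -0.02], [0, 0, 0], 1],
    [[0, 0, 0], [0, 0, 0], 1]
  ]
}}

```text
t: 2.82
ee_pos: [430.9, 139.5, 65.4]
orientation: [-2.229, -2.213, 0.003]
ft_force: [-0.7, -0.2, -0.1]
width: 87.9
grasp_force: 0.0
```

Emit:
{"method": "servo_tool", "body": {
  "steps": [
    [[0, 0, 0], [0, 0, 0], -1],
    [[0, 0, 0], [0, 0, 0], -1],
    [[0, 0, 0], [0, 0, 0], -1],
    [[0, 0, 0], [0, 0, 0], -1],
    [[0, 0, 0], [0, 0, 0], -1],
    [[0, 0, 0], [0, 0, 0], -1],
    [[0, 0, 0], [0, 0, 0], -1],
    [[0, 0, 0], [0, 0, 0], -1]
  ]
}}

```text
t: 3.48
ee_pos: [431.2, 139.8, 67.2]
orientation: [-2.228, -2.214, -0.0]
ft_force: [-1.8, 0.5, 5.3]
width: 44.7
grasp_force: 30.0
```

Emit:
{"method": "servo_tool", "body": {
  "steps": [
    [[0, 0, 0.01], [0, 0, 0], -1],
    [[0, 0, 0.02], [0, 0, 0], -1],
    [[0, 0, 0.02], [0, 0, 0], -1],
    [[0.002, -0.02, 0], [0, 0, 0], -1],
    [[0.002, -0.03, 0], [0, 0, 0], -1],
    [[0.003, -0.035, 0], [0, 0, 0], -1],
    [[0.002, -0.035, 0], [0, 0, 0], -1],
    [[0.002, -0.03, 0], [0, 0, 0], -1]
  ]
}}

```text
t: 4.15
ee_pos: [442.1, -11.9, 117.6]
orientation: [2.228, 2.215, 0.0]
ft_force: [0.4, -0.7, -1.7]
width: 45.1
grasp_force: 30.0
```

Emit:
{"method": "servo_tool", "body": {
  "steps": [
    [[0, -0.013, 0], [0, 0, 0], -1],
    [[0, 0, -0.02], [0, 0, 0], -1],
    [[0, 0, -0.025], [0, 0, 0], -1],
    [[0, 0, -0.02], [0, 0, 0], -1],
    [[0, 0, -0.01], [0, 0, 0], -1],
    [[0, 0, -0.005], [0, 0, 0], -1],
    [[0, 0, 0], [0, 0, 0], -1],
    [[0, 0, 0], [0, 0, 0], -1]
  ]
}}

```text
t: 4.82
ee_pos: [442.6, -23.1, 37.5]
orientation: [2.228, 2.214, 0.0]
ft_force: [0.4, 0.6, -1.1]
width: 44.8
grasp_force: 30.0
```

Emit:
{"method": "servo_tool", "body": {
  "steps": [
    [[0, 0, -0.003], [0, 0, 0], -1],
    [[0, 0, -0.002], [0, 0, 0], -1],
    [[0, 0, 0], [0, 0, 0], -1],
    [[0, 0, 0], [0, 0, 0], -1],
    [[0, 0, 0], [0, 0, 0], -1],
    [[0, 0, 0], [0, 0, 0], -1],
    [[0, 0, 0], [0, 0, 0], -1],
    [[0, 0, 0], [0, 0, 0], -1]
  ]
}}

```text
t: 5.48
ee_pos: [442.5, -23.2, 32.2]
orientation: [2.228, 2.214, 0.001]
ft_force: [0.7, -0.3, 3.5]
width: 44.7
grasp_force: 30.0
```

Emit:
{"method": "servo_tool", "body": {
  "steps": [
    [[0, 0, 0], [0, 0, 0], 1],
    [[0, 0, 0], [0, 0, 0], 1],
    [[0, 0, 0], [0, 0, 0], 1],
    [[0, 0, 0], [0, 0, 0], 1],
    [[0, 0, 0.02], [0, 0, 0], 1],
    [[0, 0, 0.03], [0, 0, 0], 1],
    [[0, 0, 0.04], [0, 0, 0], 1],
    [[0, 0, 0.04], [0, 0, 0], 1]
  ]
}}

```text
t: 6.15
ee_pos: [441.1, -23.1, 162.7]
orientation: [-2.227, -2.213, 0.003]
ft_force: [0.3, 1.0, 0.2]
width: 87.6
grasp_force: 0.0
```

Emit:
{"method": "servo_tool", "body": {
  "steps": [
    [[0, -0.02, 0.02], [0, 0, 0], 1],
    [[0, -0.035, 0.01], [0, 0, 0], 1],
    [[0, -0.04, 0], [0, 0, 0], 1],
    [[0, -0.04, 0], [0, 0, 0], 1],
    [[0.005, -0.03, 0], [0, 0, 0], 1],
    [[0.005, -0.005, 0], [0, 0, 0], 1],
    [[0, 0, 0], [0, 0, 0], 1],
    [[0, 0, 0], [0, 0, 0], 1]
  ]
}}

```text
t: 6.82
ee_pos: [451.8, -192.7, 191.5]
orientation: [-2.228, -2.213, 0.0]
ft_force: [-0.5, 0.5, 0.0]
width: 87.8
grasp_force: 0.0
```

```bash
python3 look.py w2 454,-185,35,105,130 454,-185,36,19,27 454,-185,52,7,14 442,-23,30,78,92; python3 -c "
from h import *
W=world(get('top'))
m=(np.hypot(W[...,0]-442,W[...,1]+23)<30)&(W[...,2]>75)
print(m.sum(), cv2.minEnclosingCircle(W[m][:,:2].astype('f')), np.median(W[m],0))"
```

```text
6.8167 [ 451.8 -192.7  191.5] [-2.228 -2.213  0.   ]
454,-185,35,105,130 2936 [ 453.9 -185.1] 23.0 med [ 453.9 -183.6  116.1]
454,-185,36,19,27 450 [ 455.3 -185.4] 30.6 med [ 457.4 -166.7   23.4]
454,-185,52,7,14 2872 [ 455.3 -185.9] 48.0 med [ 457.6 -165.7   10.5]
442,-23,30,78,92 789 [442.4 -32.4] 20.8 med [442.6 -39.4  85.5]
273 ((442.6441955566406, -23.845609664916992), 22.59853172302246) [441.90915359 -24.0172194   85.38659382]
```

View pics/w2.png

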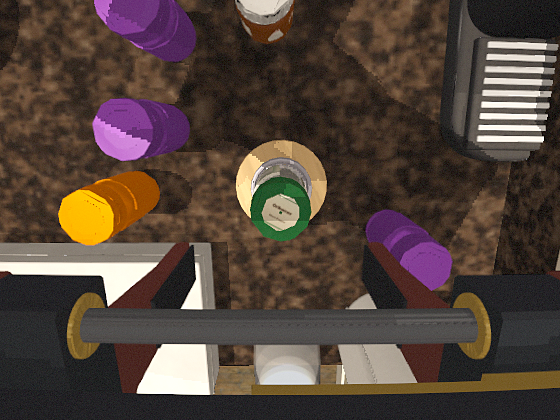

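The wrist view shows the green-capped jar at (280,208), centred on its stand (281,180), with the look-alikes clear of the fingers. Descending.

Emit:
{"method": "servo_tool", "body": {
  "steps": [
    [[0.0025, 0.0075, 0], [0, 0, 0], 1],
    [[0, 0, -0.02], [0, 0, 0], 1],
    [[0, 0, -0.025], [0, 0, 0], 1],
    [[0, 0, -0.025], [0, 0, 0], 1],
    [[0, 0, -0.025], [0, 0, 0], 1],
    [[0, 0, -0.025], [0, 0, 0], 1],
    [[0, 0, -0.02], [0, 0, 0], 1],
    [[0, 0, 0], [0, 0, 0], 1]
  ]
}}

```text
t: 7.58
ee_pos: [452.5, -183.1, 49.0]
orientation: [-2.222, -2.212, 0.003]
ft_force: [0.2, -0.1, 0.3]
width: 87.9
grasp_force: 0.0
```

Emit:
{"method": "servo_tool", "body": {
  "steps": [
    [[0, 0, 0], [0, 0, 0], -1],
    [[0, 0, 0], [0, 0, 0], -1],
    [[0, 0, 0], [0, 0, 0], -1],
    [[0, 0, 0], [0, 0, 0], -1],
    [[0, 0, 0], [0, 0, 0], -1],
    [[0, 0, 0], [0, 0, 0], -1],
    [[0, 0, 0], [0, 0, 0], -1],
    [[0, 0, 0], [0, 0, 0], -1]
  ]
}}

```text
t: 8.25
ee_pos: [454.7, -185.8, 52.4]
orientation: [2.228, 2.214, 0.0]
ft_force: [-1.7, 0.2, 6.9]
width: 45.5
grasp_force: 30.0
```

Emit:
{"method": "servo_tool", "body": {
  "steps": [
    [[0, 0, 0.01], [0, 0, 0], -1],
    [[0, 0, 0.025], [0, 0, 0], -1],
    [[0, 0, 0.035], [0, 0, 0], -1],
    [[0, 0, 0.03], [0, 0, 0], -1],
    [[0, 0.02, 0.01], [0, 0, 0], -1],
    [[-0.003, 0.03, 0], [0, 0, 0], -1],
    [[-0.003, 0.035, 0], [0, 0, 0], -1],
    [[-0.003, 0.035, 0], [0, 0, 0], -1]
  ]
}}

```text
t: 8.92
ee_pos: [445.6, -64.9, 162.9]
orientation: [2.23, 2.212, 0.001]
ft_force: [0.2, -0.1, -0.8]
width: 45.1
grasp_force: 29.9
```

Emit:
{"method": "servo_tool", "body": {
  "steps": [
    [[-0.003, 0.035, 0], [0, 0, 0], -1],
    [[-0.003, 0.035, 0], [0, 0, 0], -1],
    [[-0.003, 0.035, 0], [0, 0, 0], -1],
    [[-0.003, 0.035, 0], [0, 0, 0], -1],
    [[-0.003, 0.035, 0], [0, 0, 0], -1],
    [[0, 0.02, 0], [0, 0, 0], -1],
    [[0, 0.01, 0], [0, 0, 0], -1],
    [[0, 0, 0], [0, 0, 0], -1]
  ]
}}

```text
t: 9.58
ee_pos: [430.8, 140.7, 162.3]
orientation: [2.225, 2.217, 0.001]
ft_force: [0.6, -0.4, -1.8]
width: 45.2
grasp_force: 29.9
```

Emit:
{"method": "servo_tool", "body": {
  "steps": [
    [[0, 0, -0.02], [0, 0, 0], -1],
    [[0, 0, -0.025], [0, 0, 0], -1],
    [[0, 0, -0.02], [0, 0, 0], -1],
    [[0, 0, -0.01], [0, 0, 0], -1],
    [[0, 0, -0.005], [0, 0, 0], -1],
    [[0, 0, -0.003], [0, 0, 0], -1],
    [[0, 0, 0], [0, 0, 0], -1],
    [[0, 0, 0], [0, 0, 0], -1]
  ]
}}

```text
t: 10.25
ee_pos: [431.3, 139.2, 79.6]
orientation: [2.229, 2.214, 0.001]
ft_force: [-0.0, -0.2, -0.1]
width: 45.1
grasp_force: 29.9
```

Emit:
{"method": "servo_tool", "body": {
  "steps": [
    [[0, 0, -0.002], [0, 0, 0], -1],
    [[0, 0, -0.001], [0, 0, 0], -1],
    [[0, 0, 0], [0, 0, 0], -1],
    [[0, 0, 0], [0, 0, 0], -1],
    [[0, 0, 0], [0, 0, 0], -1],
    [[0, 0, 0], [0, 0, 0], -1],
    [[0, 0, 0], [0, 0, 0], -1],
    [[0, 0, 0], [0, 0, 0], -1]
  ]
}}

```text
t: 10.92
ee_pos: [431.4, 139.5, 77.2]
orientation: [2.227, 2.214, 0.003]
ft_force: [-2.1, -1.0, 10.0]
width: 45.0
grasp_force: 30.0
```

Emit:
{"method": "servo_tool", "body": {
  "steps": [
    [[0, 0, 0], [0, 0, 0], 1],
    [[0, 0, 0], [0, 0, 0], 1],
    [[0, 0, 0], [0, 0, 0], 1],
    [[0, 0, 0], [0, 0, 0], 1],
    [[0, 0, 0.02], [0, 0, 0], 1],
    [[0, 0, 0.03], [0, 0, 0], 1],
    [[0, 0, 0.035], [0, 0, 0], 1],
    [[0, 0, 0.03], [0, 0, 0], 1]
  ]
}}

```text
t: 11.58
ee_pos: [430.5, 139.2, 192.5]
orientation: [-2.228, -2.214, 0.001]
ft_force: [0.1, -0.8, 0.6]
width: 87.6
grasp_force: 0.0
```

Emit:
{"method": "servo_tool", "body": {
  "steps": [
    [[0, -0.03, 0], [0, 0, 0], 1],
    [[0.002, -0.04, 0], [0, 0, 0], 1],
    [[0.004, -0.04, 0], [0, 0, 0], 1],
    [[0.005, -0.035, -0.02], [0, 0, 0], 1],
    [[0, -0.018, -0.03], [0, 0, 0], 1],
    [[0, 0, -0.02], [0, 0, 0], 1],
    [[0, 0, 0], [0, 0, 0], 1],
    [[0, 0, 0], [0, 0, 0], 1]
  ]
}}

```text
t: 12.25
ee_pos: [440.9, -23.8, 120.4]
orientation: [-2.228, -2.212, 0.003]
ft_force: [0.3, -0.3, -0.0]
width: 87.7
grasp_force: 0.0
```

```bash
python3 -c "
from h import *
W=world(get('top'));print(sensors.get_obs()['ee_pos'])
for c in ((431,140,125),(442,-23,75),(422,239,72)):
  m=(np.hypot(W[...,0]-c[0],W[...,1]-c[1])<30)&(W[...,2]>c[2])&(W[...,2]<c[2]+25)
  print(m.sum(), cv2.minEnclosingCircle(W[m][:,:2].astype('f')), np.median(W[m],0)) if m.sum()>5 else print(0)"
```

```text
[441.83362503 -23.47211366 121.3066879 ]
337 ((432.2997741699219, 139.65829467773438), 23.276832580566406) [430.69706688 138.80880159 140.76153532]
0
193 ((421.9303894042969, 239.1208038330078), 18.9079532623291) [422.3169268  238.71934115  78.67183182]
```

The jar is fully down: its top is at 141 mm and it is centred on the seat. Now the bottle.

Emit:
{"method": "servo_tool", "body": {
  "steps": [
    [[0.001, 0, -0.02], [0, 0, 0], 1],
    [[0, 0, -0.025], [0, 0, 0], 1],
    [[0, 0, -0.025], [0, 0, 0], 1],
    [[0, 0, -0.018], [0, 0, 0], 1],
    [[0, 0, 0], [0, 0, 0], 1],
    [[0, 0, 0], [0, 0, 0], 1],
    [[0, 0, 0], [0, 0, 0], -1],
    [[0, 0, 0], [0, 0, 0], -1]
  ]
}}

```text
t: 12.97
ee_pos: [444.0, -23.5, 34.5]
orientation: [2.226, 2.213, 0.003]
ft_force: [-0.1, 0.3, 0.3]
width: 77.7
grasp_force: 0.0
```

Emit:
{"method": "servo_tool", "body": {
  "steps": [
    [[0, 0, 0], [0, 0, 0], -1],
    [[0, 0, 0], [0, 0, 0], -1],
    [[0, 0, 0], [0, 0, 0], -1],
    [[0, 0, 0], [0, 0, 0], -1],
    [[0, 0, 0], [0, 0, 0], -1],
    [[0, 0, 0], [0, 0, 0], -1],
    [[0, 0, 0], [0, 0, 0], -1],
    [[0, 0, 0], [0, 0, 0], -1]
  ]
}}

```text
t: 13.63
ee_pos: [442.6, -23.7, 33.0]
orientation: [-2.228, -2.214, 0.0]
ft_force: [-2.5, -0.2, 3.5]
width: 44.9
grasp_force: 30.0
```

Emit:
{"method": "servo_tool", "body": {
  "steps": [
    [[0, 0, 0.01], [0, 0, 0], -1],
    [[0, 0, 0.025], [0, 0, 0], -1],
    [[0, 0, 0.025], [0, 0, 0], -1],
    [[0.002, -0.02, 0], [0, 0, 0], -1],
    [[0.002, -0.03, 0], [0, 0, 0], -1],
    [[0.003, -0.035, 0], [0, 0, 0], -1],
    [[0.003, -0.035, 0], [0, 0, 0], -1],
    [[0.0025, -0.03, 0], [0, 0, 0], -1]
  ]
}}

```text
t: 14.3
ee_pos: [455.4, -175.6, 93.7]
orientation: [2.228, 2.214, 0.0]
ft_force: [0.1, -0.3, -1.2]
width: 44.8
grasp_force: 30.0
```

Emit:
{"method": "servo_tool", "body": {
  "steps": [
    [[0, -0.012, 0], [0, 0, 0], -1],
    [[0, 0, 0], [0, 0, 0], -1],
    [[0, 0, -0.015], [0, 0, 0], -1],
    [[0, 0, -0.015], [0, 0, 0], -1],
    [[0, 0, -0.01], [0, 0, 0], -1],
    [[0, 0, -0.005], [0, 0, 0], -1],
    [[0, 0, 0], [0, 0, 0], -1],
    [[0, 0, 0], [0, 0, 0], -1]
  ]
}}

```text
t: 14.97
ee_pos: [455.2, -185.1, 48.0]
orientation: [-2.227, -2.215, 0.0]
ft_force: [0.1, -0.1, -1.0]
width: 44.7
grasp_force: 30.0
```

Emit:
{"method": "servo_tool", "body": {
  "steps": [
    [[0, 0, -0.003], [0, 0, 0], -1],
    [[0, 0, -0.002], [0, 0, 0], -1],
    [[0, 0, 0], [0, 0, 0], -1],
    [[0, 0, 0], [0, 0, 0], -1],
    [[0, 0, 0], [0, 0, 0], -1],
    [[0, 0, 0], [0, 0, 0], -1],
    [[0, 0, 0], [0, 0, 0], -1],
    [[0, 0, 0], [0, 0, 0], -1]
  ]
}}

```text
t: 15.63
ee_pos: [455.3, -185.7, 43.1]
orientation: [2.228, 2.214, 0.0]
ft_force: [-0.6, -0.0, -0.8]
width: 44.9
grasp_force: 30.0
```

Emit:
{"method": "servo_tool", "body": {
  "steps": [
    [[0, 0, -0.001], [0, 0, 0], -1],
    [[0, 0, 0], [0, 0, 0], -1],
    [[0, 0, 0], [0, 0, 0], -1],
    [[0, 0, 0], [0, 0, 0], 1],
    [[0, 0, 0], [0, 0, 0], 1],
    [[0, 0, 0], [0, 0, 0], 1],
    [[0, 0, 0], [0, 0, 0], 1],
    [[0, 0, 0], [0, 0, 0], 1]
  ]
}}

```text
t: 16.3
ee_pos: [455.3, -185.7, 41.9]
orientation: [-2.228, -2.214, -0.0]
ft_force: [-0.2, -0.4, -1.0]
width: 74.7
grasp_force: 0.0
```

Emit:
{"method": "servo_tool", "body": {
  "steps": [
    [[0, 0, 0.02], [0, 0, 0], 1],
    [[0, 0, 0.03], [0, 0, 0], 1],
    [[0, 0, 0.04], [0, 0, 0], 1],
    [[0, 0, 0.04], [0, 0, 0], 1],
    [[0, 0, 0.04], [0, 0, 0], 1],
    [[-0.003, 0.03, 0], [0, 0, 0], 1],
    [[-0.003, 0.035, 0], [0, 0, 0], 1],
    [[-0.003, 0.035, 0], [0, 0, 0], 1]
  ]
}}

```text
t: 16.97
ee_pos: [446.4, -85.1, 212.9]
orientation: [2.229, 2.211, 0.002]
ft_force: [-0.3, 0.1, -1.3]
width: 88.0
grasp_force: 0.0
```

Emit:
{"method": "servo_tool", "body": {
  "steps": [
    [[-0.003, 0.038, 0], [0, 0, 0], -1],
    [[-0.003, 0.038, 0], [0, 0, 0], -1],
    [[-0.003, 0.038, 0], [0, 0, 0], -1],
    [[-0.003, 0.038, 0], [0, 0, 0], -1],
    [[-0.003, 0.038, 0], [0, 0, 0], -1],
    [[-0.003, 0.038, 0], [0, 0, 0], -1],
    [[-0.003, 0.038, 0], [0, 0, 0], -1],
    [[-0.003, 0.038, 0], [0, 0, 0], -1]
  ]
}}

```text
t: 17.63
ee_pos: [421.5, 220.2, 212.0]
orientation: [2.228, 2.215, 0.0]
ft_force: [0.6, -0.7, -0.3]
width: 38.0
grasp_force: 0.0
```

```bash
python3 -c "
from h import *
d=get('top');W=world(d);print(sensors.get_obs()['ee_pos']);cv2.imwrite('pics/t2.png',d['color'])
for c in ((431,140,125),(455,-186,78),(422,239,72)):
  m=(np.hypot(W[...,0]-c[0],W[...,1]-c[1])<30)&(W[...,2]>c[2])&(W[...,2]<c[2]+25)
  print(m.sum(), cv2.minEnclosingCircle(W[m][:,:2].astype('f')), np.median(W[m],0)) if m.sum()>5 else print(0)"
```

```text
[421.94355465 225.57830084 212.37462831]
339 ((432.4688720703125, 139.44876098632812), 23.382144927978516) [430.69835496 138.710741   140.69000263]
289 ((455.5050048828125, -185.26690673828125), 22.517812728881836) [ 453.77578393 -183.80213195   95.82868324]
0
```

Both containers are fully down: the bottle's top is at 96 mm and the jar's at 141 mm. Moving over the plunger with the fingers closed.

Emit:
{"method": "servo_tool", "body": {
  "steps": [
    [[0, 0.005, 0], [0, 0, 0], -1],
    [[0, 0.005, 0], [0, 0, 0], -1],
    [[0, 0, -0.03], [0, 0, 0], -1],
    [[0, 0, -0.035], [0, 0, 0], -1],
    [[0, 0, -0.03], [0, 0, 0], -1],
    [[0, 0, -0.015], [0, 0, 0], -1],
    [[0, 0, 0], [0, 0, 0], -1],
    [[0, 0, 0], [0, 0, 0], -1]
  ]
}}

```text
t: 18.35
ee_pos: [422.0, 227.0, 101.5]
orientation: [-2.23, -2.212, 0.003]
ft_force: [-0.4, -0.1, -1.1]
width: 0.7
grasp_force: 0.0
```

Emit:
{"method": "servo_tool", "body": {
  "steps": [
    [[0, 0.007, 0], [0, 0, 0], -1],
    [[0, 0.0055, 0], [0, 0, 0], -1],
    [[0, 0, -0.01], [0, 0, 0], -1],
    [[0, 0, -0.01], [0, 0, 0], -1],
    [[0, 0, 0], [0, 0, 0], -1],
    [[0, 0, 0], [0, 0, 0], -1],
    [[0, 0, 0], [0, 0, 0], -1],
    [[0, 0, 0], [0, 0, 0], -1]
  ]
}}

```text
t: 19.02
ee_pos: [422.2, 240.8, 82.0]
orientation: [2.228, 2.214, -0.0]
ft_force: [0.4, -0.1, 0.1]
width: 0.4
grasp_force: 0.0
```

Now press gently to about 68 mm.

Emit:
{"method": "servo_tool", "body": {
  "steps": [
    [[0, 0, -0.003], [0, 0, 0], -1],
    [[0, 0, -0.003], [0, 0, 0], -1],
    [[0, 0, -0.003], [0, 0, 0], -1],
    [[0, 0, -0.003], [0, 0, 0], -1],
    [[0, 0, -0.002], [0, 0, 0], -1],
    [[0, 0, 0], [0, 0, 0], -1],
    [[0, 0, 0], [0, 0, 0], -1],
    [[0, 0, 0], [0, 0, 0], -1]
  ]
}}

```text
t: 19.68
ee_pos: [422.7, 241.0, 68.1]
orientation: [2.228, 2.214, 0.001]
ft_force: [-0.3, -0.0, 5.8]
width: 0.6
grasp_force: 3.0
```

Emit:
{"method": "servo_tool", "body": {
  "steps": [
    [[0, 0, -0.001], [0, 0, 0], -1],
    [[0, 0, 0], [0, 0, 0], -1],
    [[0, 0, 0], [0, 0, 0], -1],
    [[0, 0, 0], [0, 0, 0], -1],
    [[0, 0, 0], [0, 0, 0], -1],
    [[0, 0, 0], [0, 0, 0], -1],
    [[0, 0, 0], [0, 0, 0], -1],
    [[0, 0, 0], [0, 0, 0], -1]
  ]
}}

```text
t: 20.35
ee_pos: [422.7, 241.0, 67.2]
orientation: [2.228, 2.214, 0.001]
ft_force: [-0.3, -0.5, 6.6]
width: 0.1
grasp_force: 3.2
```

Run:
```python
from h import *
d=get('scene');W=world(d);cv2.imwrite('pics/s9.png',cv2.resize(d['color'][130:350,170:390],None,fx=2.7,fy=2.7,interpolation=cv2.INTER_CUBIC))
o=sensors.get_obs();print(o['ee_pos'],o['ft_force'])
for n,c in (('jar',(431,140,125,150)),('bottle',(455,-186,78,105)),('post',(464.5,243.5,60,75))):
  m=(np.hypot(W[...,0]-c[0],W[...,1]-c[1])<(12 if n=='post' else 30))&(W[...,2]>c[2])&(W[...,2]<c[3])
  print(n,m.sum(), np.percentile(W[m],[2,98],axis=0).round(1) if m.sum() else '')
```

```text
[422.69674807 241.03516757  67.18260662] [-0.76631464  0.08764793  6.00975729]
jar 91 [[407.7 117.9 131.3]
 [442.3 155.1 144.3]]
bottle 131 [[ 429.6 -202.6   79.6]
 [ 471.2 -161.    98.9]]
post 15 [[457.1 241.2  61.6]
 [465.9 248.6  68.7]]
```

View pics/s9.png

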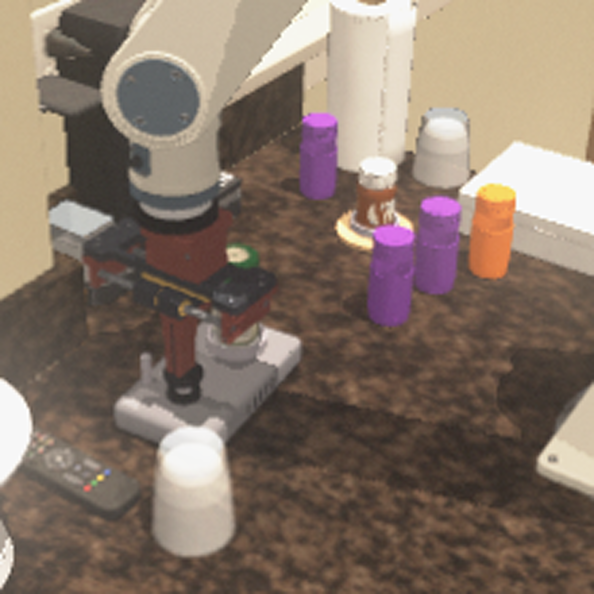

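The crop shows the closed fingers holding the plunger cap at (183,385), the jar upright in the shaker (240,258) and the bottle in the stand (377,195). At 67.2 mm and 6.6 N, the plunger is half way down. Handing in.

```bash
python3 -c "
from workcell import close_job
print(close_job())"
```

```text
the job is handed in; nothing more can be done
None
```

I handed the job in at about 20 s on the robot's clock: the tall jar is fully down in the shaker, the short bottle is fully down in the stand, and the arm is still holding the plunger half way (67 mm, about 6.6 N); the hand-in call returned no verdict.

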